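# Seal the pasta tub: blue clip, yellow clip, then the vent

## Robot

A 6-joint arm with a two-finger parallel gripper is mounted at the origin on the work surface. World frame = base frame: x ahead of the robot, y to its left, z up, the work surface at z = 0. Lengths are in m, angles in rad, forces in N, time in s.
With the tool pointing down it reaches from about 0.35 to 0.85 m from the base axis. Payload 8.1 kg.
Tool frame: the origin (TCP) lies at the very end of the fingers, on their centre line; the grasp point (between the pads) lies 19 mm behind it; x points along the fingers, y is the direction in which the jaws open and shut, and the axes are right-handed (so a half turn about x gives the same grasp; the last joint's range is limited). The gripper opens to 93 mm and grips with 3 to 60 N. Pads are 15 mm wide; open, the fingers measure 128 mm over their backs; the gripper's body (75 mm by 188 mm) begins 65 mm behind the grasp point.
Start: joints at [-1.418, 0.13, 1.488, -0, 1.523, -0.085], TCP at [0.141, -0.583, 0.219] pointing down, gripper open.
Joint ranges: [-2.96, 2.96], [-0.89, 2.26], [0.02, 2.5], [-1.34, 4.48], [0, 2.73], [-2.66, 2.66]. Speed limits (rad/s): [2.39, 2.39, 2.79, 3.14, 3.14, 3.14].

## Interface

Orientations are given as a rotation vector (axis times angle).
In Python, from plant import * gives the robot as it stands. The module is installed in compiled form; this text tells all that it offers.
- The arm moves only by the tool apply_moves, never from a script. Its argument "series" is a list of rows, each an object with "jaw": the gripper's target within -1 to 1 (shut at 1, half-way at 0, fully open at -1); "linear": the shift along the tool's x, y, z normalised to -1 to 1, where 1 is 0.6 m, a list of three; "roll": the turn about the tool's x normalised to -1 to 1, where 1 is 30 degrees. A call has 1 to 20 rows; each row is the pose to reach, as a shift and turn from the pose measured when the call began, along the tool's axes at that moment; what a row does not reach only later rows make up. A row lasts 1/8 s, in which the tool goes at most 62.5 mm and 10.7 degrees, less where a joint would pass 70% of its speed; a pose out of reach is approached as far as the arm can. A call with a number of a shift or a turn outside -1 to 1 is refused whole. A call with a gripper value outside its range is refused whole. The fingers move at their own pace and stop on an object; "force" is the grip in N (left out, the last holds). Time passes only in rows, so rows that repeat a pose let the fingers close. It gives the time, the measured TCP pose, the force and the opening at its end, in the units of the state.
- read_state(): the state, without advancing time (a new reading comes with each control period).
- read_camera(name): name is "scene" or "side" or "wrist"; returns a dict with "pixels" (400x640x3 uint8, blue, green, red), "intrinsics" (3x3 intrinsics, pixels), "rvec" (rotation vector, rad) and "tvec" (3), from world to camera coordinates, as OpenCV has them; the wrist camera has in their place "tool_from_camera" (4x4, takes a point from camera to tool coordinates, whose origin is the TCP and whose axes are the tool frame's). Camera axes: x right, y down, z forward; pixel columns grow to the right and rows downward; lengths in m; the calibration is good to about 2 mm. A picture is of the moment at which its call begins: read the wrist's pose just before it. There is no depth.
- close_job(): hands the job in, once; it reports no verdict.
The state is a dict: "t": time; "q": joint angles; "dq": joint speeds; "joint_torque": joint torques, N m; "tool_pos": TCP position; "orientation": TCP orientation; "force": force on the tool from outside, world axes, zero at the start; "wrist_torque": the same for the moment, N m; "opening": finger opening in m.
Only numpy, scipy, OpenCV 4.12 (cv2) and the standard library are available. Lean on these libraries where they do the work, as an engineer would, in place of code of your own. Each camera call takes 0.05 s, during which the arm holds its last target. There are 200 camera calls.

## Task

Close up the pasta storage tub by pressing, not gripping: with the fingertips press the raised blue clip down flat, then the yellow clip, and last push the red vent plug in the middle of the lid fully home. Press each one lightly, do not lift, tip or shove the tub, leave the bowl, the ramekin and the rolling pin where they are, and draw the hand clear at the end.

Things in the scene. Friction and masses are not known exactly. Their poses are not given: they have to be found in the camera images.
- tub: Loose pale blue-grey plastic tub with a white lid, about 0.85 kg. Origin: centre of its underside, on the counter. The lid is 196 mm along its own x, 136 mm along y; its flat top is 90 mm above the origin. Blue clip at the +x end, yellow at the -x end, red vent plug in the middle. Any yaw. It slides if pushed sideways and tips if pressed outside its walls (186 x 126 mm).
- blue_clip_press (a point): Point to press on the blue clip's upper face, 26 mm out from its hinge; moves with it. The clip is a flap 36 mm long, 46 wide, 7 thick with its rubber face, hinged across the lid (hinge parallel to the tub's y, 60 mm from the lid's centre, 93 mm above the counter), its outer end raised. When flat, this point is 97.5 mm above the counter and 86 mm from the lid's centre.
- blue_clip (a joint): Angle of the blue clip in rad: 0 fully raised (26 degrees), 0.45 flat on the lid (hard stop); starts between 0 and 0.1. Pressing down on its outer half turns it; it takes about 3 N, and it stays where it is left. Its soft rubber face gives 1 mm per 3 N, up to 4 mm.
- yellow_clip_press (a point): Point to press on the yellow clip; the same flap and point as for the blue clip, mirrored at the other (-x) end of the lid.
- yellow_clip (a joint): Angle of the yellow clip in rad: 0 fully raised, 0.45 flat (hard stop); starts between 0 and 0.1; about 3 N, stays where it is left; the same soft face.
- vent_top (a point): Centre of the top of the red vent plug, a round button 30 mm across in a flat grey collar (44 mm across, 2 mm high) in the middle of the lid. Its top starts about 102 mm above the counter and is 95 mm above it when fully home.
- vent (a joint): How far the vent plug is pushed in, in m: 0 out, 0.007 fully home (hard stop); starts between 0 and 0.001. It takes about 3 N and stays where it is left. Its soft cap gives 1 mm per 3 N, up to 4 mm.
- bowl: Bystander: loose white porcelain bowl, 140 mm across, 60 mm high; origin at the centre of its underside.
- ramekin: Bystander: loose bronze-coloured aluminium ramekin, 84 mm across, 42 mm high; origin at the centre of its underside.
- rolling_pin: Bystander: loose walnut rolling pin, 430 mm long, 46 mm thick, lying along its own y on two low wooden rests beyond the tub; its top is 54 mm above the counter. Origin below its middle.
There are look-alikes about, which are no part of the job. Of the things like the tub, leave any that is orange; of the rest the smaller one is meant.

How it is judged:
By the outcome, as a careful person would: the job done as asked, in the order asked, and still so for the second after the job is handed in, with the robot touching nothing.
It also fails if it takes over 48 s, if anything falls off the work surface, if the arm or the gripper's body presses on something with over 40 N, if the wrist force passes 120 N, or if a joint passes its speed limit or range.

## Working session

There is one attempt and no reset: what is moved stays moved. The work goes in short steps, Python scripts to look and compute and a tool call to move; the robot and the scene stay as the last step left them, time stands still between calls to the robot, and variables do not carry over. Pictures are saved under pics/ and viewed, about 8 in all and at most 12, crops included, and the job is handed in when it is done.

Besides the shell and the picture viewer there is one more tool, called after ">>>" by a JSON object that holds its "fn" and its "kwargs". apply_moves: Moves the arm, as the interface text tells. Its arguments: {"type":"object","properties":{"series":{"type":"array"},"force":{"type":"number"}},"required":["series"]}

```bash
mkdir -p pics
cat > h.py <<'E'
from plant import *
import numpy as np, cv2, pickle
R=lambda v: cv2.Rodrigues(np.array(v,float))[0]
def grab(n):
    s=read_state(); c=read_camera(n); cv2.imwrite(f'pics/{n}_{s["t"]:.2f}.png',c['pixels'])
    if 'rvec' in c: Rc=R(c['rvec']).T; o=-Rc@np.array(c['tvec']).ravel()
    else:
        T=np.array(c['tool_from_camera']);Rt=R(s['orientation']);Rc=Rt@T[:3,:3];o=Rt@T[:3,3]+np.array(s['tool_pos'])
    d=dict(img=c['pixels'],K=np.array(c['intrinsics']),Rc=Rc,o=o); pickle.dump(d,open(f'{n}.pkl','wb')); return d
def load(n): return pickle.load(open(f'{n}.pkl','rb'))
def plane(d,uv,z):
    uv=np.atleast_2d(uv).astype(float); r=(d['Rc']@np.linalg.inv(d['K'])@np.c_[uv,np.ones(len(uv))].T).T
    return d['o']+r*((z-d['o'][2])/r[:,2])[:,None]
def proj(d,p):
    q=(np.atleast_2d(p)-d['o'])@d['Rc']; q=q@d['K'].T; return q[:,:2]/q[:,2:]
E
python3 - <<'E'
from h import *
a=grab('scene');b=grab('side');s=read_state()
print(s['t'],s['tool_pos'],s['orientation'],s['opening'],s['force'],a['o'],b['o']);print(R(s['orientation']))
E
ls pics
```

```text
0.1 [ 0.14128964 -0.58260002  0.21768843] [ 2.09587714  0.25217103 -2.09599129] 0.09321472968808767 [ 0.06466971 -1.53506937 -0.63909214] [1.05188178 0.51905765 0.72035191] [ 1.08013397 -1.07160041  0.98355426]
[[-2.51264562e-04  2.35588429e-01 -9.71852885e-01]
 [ 1.64720514e-03 -9.71851499e-01 -2.35588519e-01]
 [-9.99998612e-01 -1.66003611e-03 -1.43870630e-04]]
scene_0.00.png
side_0.05.png
```

View pics/scene_0.00.png

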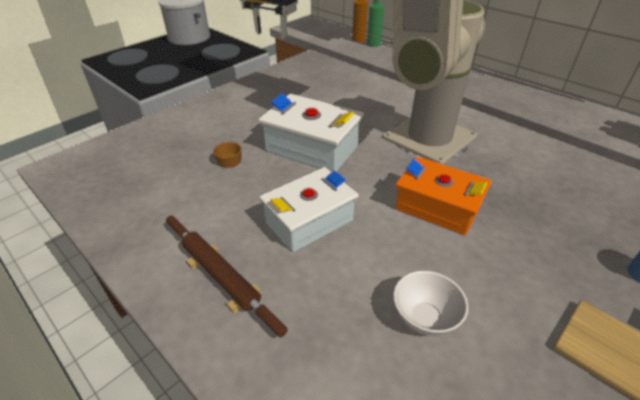

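View pics/side_0.05.png

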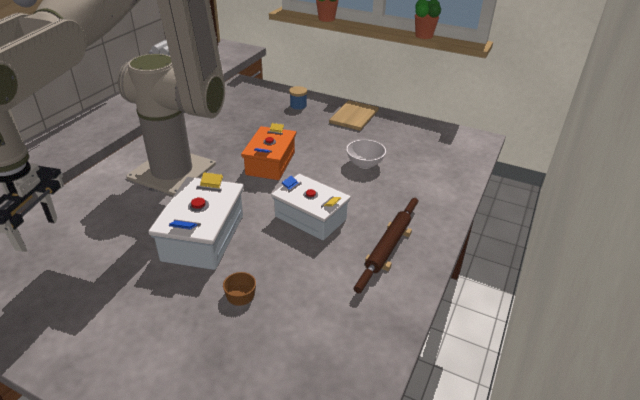

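Candidates are the orange tub (scene 443,193), which is excluded, the white tub at scene 310,130 / side 200,220, and the white tub at scene 309,205 / side 311,205. The last looks smaller. I'll measure both and confirm with an enlarged crop.

Run:
```python
from h import *
def blobs(d,lo,hi,amin=25,hw=None):
    h=cv2.cvtColor(d['img'],cv2.COLOR_BGR2HSV); m=cv2.inRange(h,lo,hi)
    if hw: m|=cv2.inRange(h,*hw)
    n,l,st,c=cv2.connectedComponentsWithStats(m); return [(c[i].round(1),st[i,4]) for i in range(1,n) if st[i,4]>=amin]
for n in('scene','side'):
    d=load(n)
    for nm,lo,hi,hw,z in(('red',(0,200,110),(6,255,255),((173,180,100),(180,255,255)),.100),('blue',(105,170,60),(125,255,255),None,.105),('yel',(22,150,100),(32,255,255),None,.105)):
        for c,a in blobs(d,lo,hi,hw=hw): print(n,nm,c,a,plane(d,c,z)[0].round(4))
    h=cv2.cvtColor(d['img'],cv2.COLOR_BGR2HSV); m=cv2.inRange(h,(0,0,190),(180,30,255))
    cs,_=cv2.findContours(m,cv2.RETR_EXTERNAL,cv2.CHAIN_APPROX_NONE)
    for c in cs:
        if cv2.contourArea(c)>1200:
            w=plane(d,c[:,0],.09)[:,:2].astype(np.float32); print(n,'lid',c[:,0].mean(0).round(),cv2.minAreaRect(w))
d=load('scene');e=load('side')
cv2.imwrite('pics/crop1.png',np.hstack([cv2.resize(d['img'][90:250,240:380],None,fx=2.8,fy=2.8,interpolation=2),cv2.resize(e['img'][140:300,140:260+0],None,fx=2.8,fy=2.8,interpolation=2)])[:, :])
cv2.imwrite('pics/crop2.png',np.hstack([cv2.resize(d['img'][165:250,255:365],(396,306),interpolation=2),cv2.resize(e['img'][165:250,260:370],(396,306),interpolation=2)]))
```

```text
scene red [311.2 112.2] 56 [ 0.275  -0.2603  0.1   ]
scene red [444.  178.3] 66 [0.282  0.1985 0.1   ]
scene red [308.4 192.8] 58 [ 0.5468 -0.0015  0.1   ]
scene blue [280.8 101.8] 173 [ 0.3002 -0.369   0.105 ]
scene blue [414.2 167.5] 119 [0.301  0.1251 0.105 ]
scene blue [334.9 178.7] 140 [0.4697 0.0121 0.105 ]
scene yel [343.2 118.3] 109 [ 0.2425 -0.1605  0.105 ]
scene yel [477.  188.1] 144 [0.2678 0.2759 0.105 ]
scene yel [280.3 204.3] 144 [ 0.6228 -0.0151  0.105 ]
scene lid [422. 295.] ((0.6032449007034302, 0.33895909786224365), (0.12703600525856018, 0.08268406987190247), 19.558156967163086)
scene lid [307. 197.] ((0.544293224811554, -0.0008520856499671936), (0.13964824378490448, 0.1922847479581833), 80.12323760986328)
scene lid [313. 118.] ((0.27725479006767273, -0.2549164295196533), (0.1857108324766159, 0.26970764994621277), 14.200881004333496)
side red [197.3 201.7] 43 [ 0.2764 -0.1994  0.1   ]
side blue [289.5 182.2] 88 [ 0.4667 -0.      0.105 ]
side blue [182.5 224.2] 120 [ 0.3065 -0.3023  0.105 ]
side yel [276.3 127.1] 83 [0.2629 0.2718 0.105 ]
side yel [210.9 179.5] 241 [ 0.25   -0.0971  0.105 ]
side yel [332.5 200.9] 63 [ 0.6203 -0.0239  0.105 ]
side lid [461. 358.] ((1.0744651556015015, -0.3644406795501709), (0.08597063273191452, 0.08651503920555115), 89.77281188964844)
side lid [197. 209.] ((0.2823163866996765, -0.20278751850128174), (0.18134289979934692, 0.26025906205177307), 15.222166061401367)
side lid [312. 195.] ((0.5417490601539612, -0.007473953068256378), (0.13404415547847748, 0.1944017857313156), 80.0318374633789)
```

View pics/crop2.png

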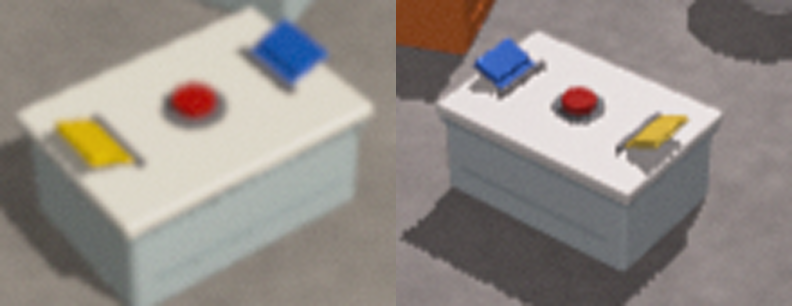

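The crop confirms the smaller white tub (lid about 0.193 × 0.137 m, against 0.265 × 0.183 m for the other). Blue clip is up at scene (335,179), yellow at (280,204), red vent at (308,193). I'll move above it with the jaw axis along the tub's y and the gripper shut.

>>> {"fn": "apply_moves", "kwargs": {"series": [{"jaw":1,"linear":[-0.1,-0.2,-0.22],"roll":0.2},{"jaw":1,"linear":[-0.1,-0.4,-0.44],"roll":0.4},{"jaw":1,"linear":[-0.1,-0.78,-0.88],"roll":0.78},{"jaw":1,"linear":[-0.1,-0.78,-0.88],"roll":0.78},{"jaw":1,"linear":[-0.1,-0.78,-0.88],"roll":0.78},{"jaw":1,"linear":[-0.1,-0.78,-0.88],"roll":0.78},{"jaw":1,"linear":[-0.1,-0.78,-0.88],"roll":0.78},{"jaw":1,"linear":[-0.1,-0.78,-0.88],"roll":0.78},{"jaw":1,"linear":[-0.1,-0.78,-0.88],"roll":0.78},{"jaw":1,"linear":[-0.1,-0.78,-0.88],"roll":0.78},{"jaw":1,"linear":[-0.1,-0.78,-0.88],"roll":0.78},{"jaw":1,"linear":[-0.1,-0.78,-0.88],"roll":0.78},{"jaw":1,"linear":[-0.1,-0.78,-0.88],"roll":0.78},{"jaw":1,"linear":[-0.1,-0.78,-0.88],"roll":0.78},{"jaw":1,"linear":[-0.1,-0.78,-0.88],"roll":0.78},{"jaw":1,"linear":[-0.1,-0.78,-0.88],"roll":0.78},{"jaw":1,"linear":[-0.1,-0.78,-0.88],"roll":0.78},{"jaw":1,"linear":[-0.1,-0.78,-0.88],"roll":0.78}], "force": 10}}

```text
t: 2.35
tool_pos: [0.5441, -0.0038, 0.2786]
orientation: [-2.131, 0.181, 2.132]
force: [-0.0, -0.9, 0.0]
opening: 0.0001
```

Run:
```python
from h import *
d=grab('wrist');s=read_state()
print(s['t'],s['tool_pos'],s['opening'],s['force'],s['dq'].round(3) if hasattr(s['dq'],'round') else s['dq']);print(R(s['orientation']).round(4), d['o'])
cv2.imwrite('pics/w1.png',d['img'])
```

```text
2.4 [ 0.54414248 -0.003677    0.27860049] 0.0004426824181140981 [0.9159726  0.01881092 0.3853974 ] [ 0.002  0.002 -0.001 -0.    -0.001  0.001]
[[-2.000e-04 -1.701e-01 -9.854e-01]
 [ 1.600e-03 -9.854e-01  1.701e-01]
 [-1.000e+00 -1.600e-03  5.000e-04]] [ 0.6213325  -0.01762527  0.44494148]
```

View pics/w1.png

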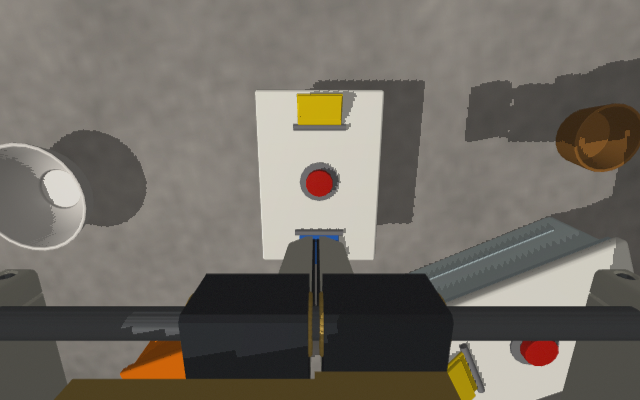

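The wrist view shows the lid from (255,91) to (383,260), yellow at (320,110), red at (319,183) and blue partly hidden at (320,236). I'll measure the lid here.

Run:
```python
from h import *
d=load('wrist');h=cv2.cvtColor(d['img'],cv2.COLOR_BGR2HSV)
m=cv2.inRange(h,(0,0,170),(180,40,255)); m[:, :240]=0;m[:,400:]=0;m[275:]=0
E=[]
# side edges & far edge by row/col scans
L=np.array([(np.flatnonzero(m[r])[0]-.5,r) for r in range(135,230,3)]);Rr=np.array([(np.flatnonzero(m[r])[-1]+.5,r) for r in range(135,230,3)])
T=np.array([(c,np.flatnonzero(m[:,c])[0]-.5) for c in range(262,378,3)])
B=np.array([(c,np.flatnonzero(m[:,c])[-1]+.5) for c in list(range(266,280,2))+list(range(356,372,2))])
def fit(p): 
    w=plane(d,p,.09)[:,:2].astype(np.float32); v=cv2.fitLine(w,cv2.DIST_HUBER,0,.01,.01).ravel(); print(v.round(4),np.degrees(np.arctan2(v[1],v[0])).round(2)); return v
l,r,t,b=map(fit,(L,Rr,T,B))
def X(a,b): k=np.linalg.solve(np.c_[a[:2],-b[:2]],b[2:]-a[2:]); return a[2:]+k[0]*a[:2]
c=[X(l,t),X(r,t),X(r,b),X(l,b)]; C=np.mean(c,0); print('corners',c,'centre',C,'size',np.linalg.norm(c[0]-c[1]),np.linalg.norm(c[1]-c[2]))
for nm,lo,hi,z in(('red',(0,200,110),(6,255,255),.102),('yel',(22,150,100),(32,255,255),.11)):
    k=cv2.inRange(h,lo,hi);k[275:]=0;k[:,:250]=0;k[:,390:]=0;M=cv2.moments(k,True);uv=(M['m10']/M['m00'],M['m01']/M['m00']);print(nm,uv,plane(d,uv,z))
    if nm=='yel': print(cv2.boundingRect(k))
```

```text
[ 0.9848 -0.1737  0.5585  0.0583] -10.0
[ 0.985  -0.1725  0.54   -0.0736] -9.93
[ 0.1882  0.9821  0.6316 -0.0248] 79.16
[0.1705 0.9854 0.4494 0.0333] 80.18
corners [array([0.6446581 , 0.04312079], dtype=float32), array([ 0.6196177 , -0.08758792], dtype=float32), array([ 0.43414867, -0.05510853], dtype=float32), array([0.4568782, 0.0762336], dtype=float32)] centre [ 0.53882563 -0.00583552] size 0.13308565 0.18829145
red (318.6615969581749, 182.99619771863118) [[ 0.54160671 -0.00675519  0.102     ]]
yel (319.19563636363637, 108.79345454545455) [[ 0.6181433  -0.02031981  0.11      ]]
(297, 94, 46, 31)
```

>>> {"fn": "apply_moves", "kwargs": {"series": [{"jaw":1,"linear":[0.1,0.003,0.075],"roll":0},{"jaw":1,"linear":[0.2,0.003,0.145],"roll":0},{"jaw":1,"linear":[0.245,0.003,0.145],"roll":0},{"jaw":1,"linear":[0.245,0.003,0.145],"roll":0},{"jaw":1,"linear":[0.245,0.003,0.145],"roll":0},{"jaw":1,"linear":[0.245,0.003,0.145],"roll":0}]}}

```text
t: 3.15
tool_pos: [0.4607, 0.0093, 0.1346]
orientation: [-2.136, 0.181, 2.127]
force: [-0.4, 0.3, 0.2]
opening: 0.0008
```

Run:
```python
from h import *
s=read_state();print(s['t'],s['tool_pos'],s['force'],R(s['orientation']).round(4))
a=grab('scene');b=grab('side')
cv2.imwrite('pics/c3.png',np.hstack([cv2.resize(a['img'][130:250,250:380],(390,360),interpolation=2),cv2.resize(b['img'][120:240,240:370],(390,360),interpolation=2)]))
```

```text
3.15 [0.46065701 0.00929444 0.13459207] [-0.39075664  0.28171442  0.21272512] [[ 0.0045 -0.1701 -0.9854]
 [ 0.0012 -0.9854  0.1701]
 [-1.     -0.002  -0.0042]]
```

View pics/c3.png

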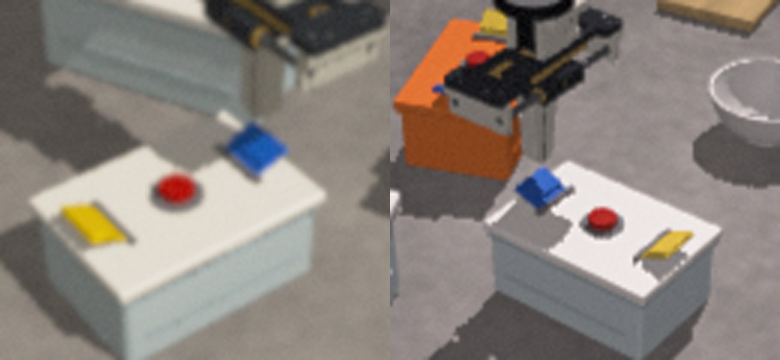

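>>> {"fn": "apply_moves", "kwargs": {"series": [{"jaw":1,"linear":[0.01,0,0.005],"roll":0},{"jaw":1,"linear":[0.02,0,0.005],"roll":0},{"jaw":1,"linear":[0.03,0,0.005],"roll":0},{"jaw":1,"linear":[0.036,0,0.005],"roll":0},{"jaw":1,"linear":[0.042,0,0.005],"roll":0},{"jaw":1,"linear":[0.047,0,0.005],"roll":0},{"jaw":1,"linear":[0.052,0,0.005],"roll":0},{"jaw":1,"linear":[0.055,0,0.005],"roll":0},{"jaw":1,"linear":[0.057,0,0.005],"roll":0},{"jaw":1,"linear":[0.058,0,0.005],"roll":0},{"jaw":1,"linear":[0.058,0,0.005],"roll":0},{"jaw":1,"linear":[0.058,0,0.005],"roll":0}]}}

```text
t: 4.75
tool_pos: [0.4572, 0.0099, 0.099]
orientation: [-2.135, 0.181, 2.128]
force: [-1.8, 0.3, 1.3]
opening: 0.0003
```

```bash
python3 -c "
from h import *
s=read_state();print(s['t'],s['tool_pos'],s['force'],s['wrist_torque'],R(s['orientation']).round(4))"
```

```text
4.75 [0.45716333 0.00990399 0.09895523] [-1.77225091  0.26985034  1.32234201] [0.06087377 0.29634048 0.03596148] [[ 0.0033 -0.1701 -0.9854]
 [ 0.0013 -0.9854  0.1701]
 [-1.     -0.0018 -0.0031]]
```

>>> {"fn": "apply_moves", "kwargs": {"series": [{"jaw":1,"linear":[0.001,0,0],"roll":0},{"jaw":1,"linear":[0.002,0,0],"roll":0},{"jaw":1,"linear":[0.003,0,0],"roll":0},{"jaw":1,"linear":[0.004,0,0],"roll":0},{"jaw":1,"linear":[0.004,0,0],"roll":0},{"jaw":1,"linear":[0.004,0,0],"roll":0}]}}

```text
t: 5.5
tool_pos: [0.4571, 0.0099, 0.0966]
orientation: [-2.135, 0.181, 2.128]
force: [-1.7, 1.2, 3.4]
opening: 0.0006
```

```bash
cat > st.py <<'E'
from h import *
s=read_state();print(s['t'],s['tool_pos'].round(4),s['force'].round(2),s['wrist_torque'].round(2),s['opening'])
E
python3 st.py
```

```text
5.5 [0.4571 0.0099 0.0966] [-1.71  1.21  3.41] [0.08 0.51 0.03] 0.0006489684265164628
```

>>> {"fn": "apply_moves", "kwargs": {"series": [{"jaw":1,"linear":[0.001,0,0],"roll":0},{"jaw":1,"linear":[0.002,0,0],"roll":0},{"jaw":1,"linear":[0.0025,0,0],"roll":0},{"jaw":1,"linear":[0.0025,0,0],"roll":0},{"jaw":1,"linear":[0.0025,0,0],"roll":0}]}}

```text
t: 6.12
tool_pos: [0.4572, 0.0099, 0.0954]
orientation: [-2.135, 0.181, 2.128]
force: [-3.9, 0.9, 7.0]
opening: 0.0006
```

```bash
python3 st.py
```

```text
6.125 [0.4572 0.0099 0.0954] [-3.86  0.95  6.96] [0.1  0.77 0.02] 0.0006461063864876031
```

>>> {"fn": "apply_moves", "kwargs": {"series": [{"jaw":1,"linear":[-0.01,0,0],"roll":0},{"jaw":1,"linear":[-0.03,0,0],"roll":0},{"jaw":1,"linear":[-0.07,0,0],"roll":0},{"jaw":1,"linear":[-0.14,0,-0.02],"roll":0},{"jaw":1,"linear":[-0.2,0,-0.1],"roll":0},{"jaw":1,"linear":[-0.2,0.002,-0.19],"roll":0},{"jaw":1,"linear":[-0.2,0.002,-0.284],"roll":0},{"jaw":1,"linear":[-0.2,0.002,-0.284],"roll":0},{"jaw":1,"linear":[-0.2,0.002,-0.284],"roll":0},{"jaw":1,"linear":[-0.2,0.002,-0.284],"roll":0},{"jaw":1,"linear":[-0.2,0.002,-0.284],"roll":0}]}}

```text
t: 7.5
tool_pos: [0.6242, -0.0202, 0.2175]
orientation: [-2.137, 0.181, 2.126]
force: [0.4, -0.7, 0.4]
opening: 0.0004
```

```bash
python3 st.py
python3 - <<'E'
from h import *
a=grab('scene');b=grab('side')
cv2.imwrite('pics/c4.png',np.hstack([cv2.resize(a['img'][130:250,250:380],(390,360),interpolation=2),cv2.resize(b['img'][120:240,240:370],(390,360),interpolation=2)]))
for d,n in((a,'scene'),(b,'side')):
  h=cv2.cvtColor(d['img'],cv2.COLOR_BGR2HSV)
  k=cv2.inRange(h,(0,180,90),(6,255,255))|cv2.inRange(h,(174,180,90),(180,255,255))
  nn,l,st,c=cv2.connectedComponentsWithStats(k)
  for i in range(1,nn):
    if st[i,4]>20: print(n,'red',c[i].round(1),st[i,4],plane(d,c[i],.1)[0].round(4))
  m=cv2.inRange(h,(0,0,190),(180,30,255));cs,_=cv2.findContours(m,cv2.RETR_EXTERNAL,cv2.CHAIN_APPROX_NONE)
  for c in cs:
    if cv2.contourArea(c)>1200: print(n,'lid',cv2.minAreaRect(plane(d,c[:,0],.09)[:,:2].astype(np.float32)))
E
```

```text
7.5 [ 0.6242 -0.0202  0.2175] [ 0.43 -0.71  0.39] [ 0.01 -0.    0.01] 0.0004471390629164532
scene red [311.1 112.1] 64 [ 0.2749 -0.2609  0.1   ]
scene red [444.  178.6] 67 [0.2832 0.1991 0.1   ]
scene red [308.3 192.7] 66 [ 0.5467 -0.0019  0.1   ]
scene lid ((1.067664384841919, 0.047321442514657974), (0.0685802474617958, 0.05440093204379082), 89.30751037597656)
scene lid ((0.5990124344825745, 0.34120458364486694), (0.12935808300971985, 0.0905550867319107), 8.280941009521484)
scene lid ((0.5447141528129578, -0.0008756518363952637), (0.14203700423240662, 0.19399571418762207), 80.15121459960938)
side red [268.8 139.1] 34 [0.2777 0.1953 0.1   ]
side red [310.3 192.7] 41 [ 0.543 -0.012  0.1  ]
side red [197.6 202.6] 98 [ 0.2798 -0.2025  0.1   ]
side lid ((1.0748053789138794, -0.27051085233688354), (0.2752693295478821, 0.08777916431427002), 89.93344116210938)
side lid ((0.2796928882598877, -0.19357557594776154), (0.18261846899986267, 0.24940113723278046), 15.18289566040039)
side lid ((0.5415788292884827, -0.007382683455944061), (0.1352231651544571, 0.1960606724023819), 79.88923645019531)
```

View pics/c4.png

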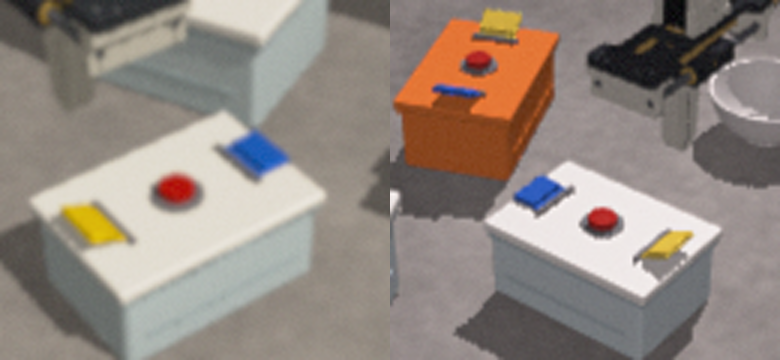

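Blue lies flat and the tub has not moved. Now the yellow clip.

>>> {"fn": "apply_moves", "kwargs": {"series": [{"jaw":1,"linear":[0.06,0,-0.004],"roll":0},{"jaw":1,"linear":[0.11,0,-0.004],"roll":0},{"jaw":1,"linear":[0.145,0,-0.004],"roll":0},{"jaw":1,"linear":[0.155,0,-0.004],"roll":0},{"jaw":1,"linear":[0.163,0,-0.004],"roll":0},{"jaw":1,"linear":[0.17,0,-0.004],"roll":0},{"jaw":1,"linear":[0.176,0,-0.004],"roll":0},{"jaw":1,"linear":[0.182,0,-0.004],"roll":0},{"jaw":1,"linear":[0.187,0,-0.004],"roll":0},{"jaw":1,"linear":[0.192,0,-0.004],"roll":0},{"jaw":1,"linear":[0.195,0,-0.004],"roll":0},{"jaw":1,"linear":[0.198,0,-0.004],"roll":0},{"jaw":1,"linear":[0.198,0,-0.004],"roll":0},{"jaw":1,"linear":[0.198,0,-0.004],"roll":0}]}}

```text
t: 9.35
tool_pos: [0.6268, -0.0205, 0.098]
orientation: [-2.136, 0.181, 2.127]
force: [-0.2, 0.4, 1.3]
opening: 0.0003
```

```bash
python3 st.py
```

```text
9.35 [ 0.6268 -0.0205  0.098 ] [-0.16  0.43  1.31] [-0.   -0.14  0.  ] 0.0003365366136077581
```

>>> {"fn": "apply_moves", "kwargs": {"series": [{"jaw":1,"linear":[0.001,0,0],"roll":0},{"jaw":1,"linear":[0.002,0,0],"roll":0},{"jaw":1,"linear":[0.003,0,0],"roll":0},{"jaw":1,"linear":[0.004,0,0],"roll":0},{"jaw":1,"linear":[0.0045,0,0],"roll":0},{"jaw":1,"linear":[0.0045,0,0],"roll":0},{"jaw":1,"linear":[0.0045,0,0],"roll":0}]}}

```text
t: 10.22
tool_pos: [0.6269, -0.0205, 0.0957]
orientation: [-2.136, 0.181, 2.127]
force: [0.5, 0.1, 6.1]
opening: 0.0004
```

```bash
python3 st.py
```

```text
10.225 [ 0.6269 -0.0205  0.0957] [0.52 0.1  6.08] [0.05 0.07 0.01] 0.0004300576271890408
```

>>> {"fn": "apply_moves", "kwargs": {"series": [{"jaw":1,"linear":[0.001,0,0],"roll":0},{"jaw":1,"linear":[0.001,0,0],"roll":0},{"jaw":1,"linear":[-0.01,0,0],"roll":0},{"jaw":1,"linear":[-0.03,0,0],"roll":0},{"jaw":1,"linear":[-0.08,0,0],"roll":0},{"jaw":1,"linear":[-0.16,-0.002,0.05],"roll":0},{"jaw":1,"linear":[-0.2,-0.002,0.142],"roll":0},{"jaw":1,"linear":[-0.2,-0.002,0.142],"roll":0},{"jaw":1,"linear":[-0.2,-0.002,0.142],"roll":0},{"jaw":1,"linear":[-0.2,-0.002,0.142],"roll":0},{"jaw":1,"linear":[-0.2,-0.002,0.142],"roll":0}]}}

```text
t: 11.6
tool_pos: [0.5428, -0.0051, 0.2142]
orientation: [-2.134, 0.181, 2.129]
force: [0.7, 0.7, 0.3]
opening: 0.0006
```

```bash
python3 st.py
python3 - <<'E'
from h import *
a=grab('scene');b=grab('side');w=grab('wrist')
cv2.imwrite('pics/c5.png',np.hstack([cv2.resize(a['img'][130:250,250:380],(390,360),interpolation=2),cv2.resize(b['img'][120:240,240:370],(390,360),interpolation=2)]))
h=cv2.cvtColor(w['img'],cv2.COLOR_BGR2HSV)
k=cv2.inRange(h,(0,180,90),(6,255,255));k[275:]=0
nn,l,st,c=cv2.connectedComponentsWithStats(k)
for i in range(1,nn):
    if st[i,4]>50: print('red',c[i],st[i],plane(w,c[i],.101)[0])
E
```

```text
11.6 [ 0.5428 -0.0051  0.2142] [0.65 0.66 0.27] [ 0.03 -0.05  0.  ] 0.0005794781623878987
red [317.75703325 198.26982097] [303 183  31  32 782] [ 0.54145299 -0.00693555  0.101     ]
```

View pics/c5.png

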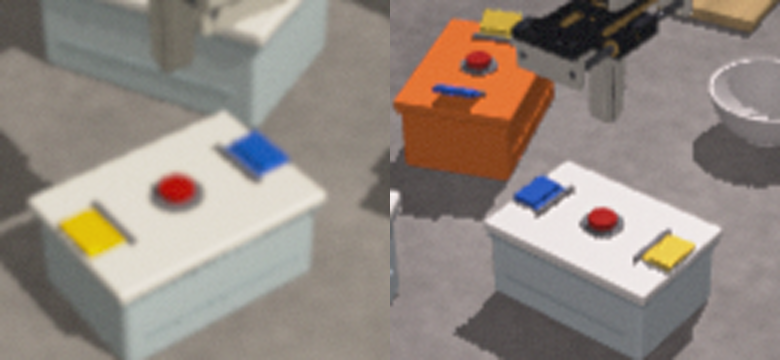

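Both clips are flat, with the vent still up at wrist (318,198). Now pressing the vent.

>>> {"fn": "apply_moves", "kwargs": {"series": [{"jaw":1,"linear":[0.07,0.002,0.001],"roll":0},{"jaw":1,"linear":[0.12,0.002,0.001],"roll":0},{"jaw":1,"linear":[0.16,0.002,0.001],"roll":0},{"jaw":1,"linear":[0.178,0.002,0.001],"roll":0},{"jaw":1,"linear":[0.184,0.002,0.001],"roll":0},{"jaw":1,"linear":[0.188,0.002,0.001],"roll":0},{"jaw":1,"linear":[0.192,0.002,0.001],"roll":0},{"jaw":1,"linear":[0.195,0.002,0.001],"roll":0},{"jaw":1,"linear":[0.197,0.002,0.001],"roll":0},{"jaw":1,"linear":[0.197,0.002,0.001],"roll":0},{"jaw":1,"linear":[0.197,0.002,0.001],"roll":0}]}}

```text
t: 13.12
tool_pos: [0.5427, -0.006, 0.0969]
orientation: [-2.136, 0.181, 2.127]
force: [2.0, 0.2, 3.0]
opening: 0.0004
```

```bash
python3 st.py
```

```text
13.125 [ 0.5427 -0.006   0.0969] [1.98 0.23 2.97] [ 0.06 -0.39 -0.01] 0.0003574285192396023
```

Pressing to about 2 mm past the home height, for roughly 6 N.

>>> {"fn": "apply_moves", "kwargs": {"series": [{"jaw":1,"linear":[0.0015,0,0],"roll":0},{"jaw":1,"linear":[0.003,0,0],"roll":0},{"jaw":1,"linear":[0.0045,0,0],"roll":0},{"jaw":1,"linear":[0.0065,0,0],"roll":0},{"jaw":1,"linear":[0.0065,0,0],"roll":0},{"jaw":1,"linear":[0.0065,0,0],"roll":0}]}}

```text
t: 13.88
tool_pos: [0.5428, -0.006, 0.0933]
orientation: [-2.136, 0.181, 2.127]
force: [1.0, 0.2, 6.2]
opening: 0.0005
```

```bash
python3 st.py
```

```text
13.875 [ 0.5428 -0.006   0.0933] [1.01 0.24 6.18] [-0.01  0.05 -0.01] 0.000529595969791385
```

>>> {"fn": "apply_moves", "kwargs": {"series": [{"jaw":1,"linear":[0.0005,0,0],"roll":0},{"jaw":1,"linear":[0.0005,0,0],"roll":0},{"jaw":1,"linear":[-0.01,0,0],"roll":0},{"jaw":1,"linear":[-0.03,0,0],"roll":0},{"jaw":1,"linear":[-0.08,0,0],"roll":0},{"jaw":1,"linear":[-0.16,0,0],"roll":0},{"jaw":1,"linear":[-0.25,0,0],"roll":0},{"jaw":1,"linear":[-0.3,0,0],"roll":0},{"jaw":1,"linear":[-0.3,0,0],"roll":0},{"jaw":1,"linear":[-0.3,0,0],"roll":0},{"jaw":1,"linear":[-0.3,0,0],"roll":0}]}}

```text
t: 15.25
tool_pos: [0.541, -0.0061, 0.2712]
orientation: [-2.132, 0.181, 2.131]
force: [-1.0, 0.6, 0.8]
opening: 0.0003
```

```bash
python3 st.py
python3 - <<'E'
from h import *
a=grab('scene');b=grab('side')
cv2.imwrite('pics/c6.png',np.hstack([cv2.resize(a['img'][130:250,250:380],(390,360),interpolation=2),cv2.resize(b['img'][120:240,240:370],(390,360),interpolation=2)]))
for d,n in((a,'scene'),(b,'side')):
  h=cv2.cvtColor(d['img'],cv2.COLOR_BGR2HSV)
  k=cv2.inRange(h,(0,180,90),(6,255,255))|cv2.inRange(h,(174,180,90),(180,255,255))
  nn,l,st,c=cv2.connectedComponentsWithStats(k)
  for i in range(1,nn):
    if st[i,4]>20: print(n,'red',c[i].round(1),st[i,4])
  m=cv2.inRange(h,(0,0,190),(180,30,255));cs,_=cv2.findContours(m,cv2.RETR_EXTERNAL,cv2.CHAIN_APPROX_NONE)
  for c in cs:
    if cv2.contourArea(c)>1200: print(n,'lid',cv2.minAreaRect(plane(d,c[:,0],.09)[:,:2].astype(np.float32)))
print('7 mm drop in pixels',[(proj(d,[.5425,-.006,.095])-proj(d,[.5425,-.006,.102])).round(1) for d in(a,b)])
E
```

```text
15.25 [ 0.541  -0.0061  0.2712] [-0.99  0.61  0.84] [ 0.05  0.09 -0.  ] 0.0002896172030071979
scene red [444.2 178.6] 69
scene red [308.5 193.6] 54
scene lid ((0.5984062552452087, 0.34176087379455566), (0.12947504222393036, 0.09101103991270065), 6.77738618850708)
scene lid ((0.5447141528129578, -0.0008756518363952637), (0.14203700423240662, 0.19399571418762207), 80.15121459960938)
scene lid ((0.2741767168045044, -0.2465207576751709), (0.189427450299263, 0.25451725721359253), 14.628877639770508)
side red [268.8 139.1] 33
side red [310.4 193.5] 33
side red [197.5 202.6] 100
side lid ((1.0746192932128906, -0.36440885066986084), (0.08671118319034576, 0.08711846172809601), 89.83061218261719)
side lid ((1.0749080181121826, -0.22506999969482422), (0.18428312242031097, 0.08760147541761398), 89.83980560302734)
side lid ((0.27980679273605347, -0.1936492919921875), (0.18307499587535858, 0.24604201316833496), 14.883129119873047)
side lid ((0.541525661945343, -0.007582508027553558), (0.13486450910568237, 0.19579295814037323), 80.02720642089844)
7 mm drop in pixels [array([[0.1, 2.3]]), array([[-0. ,  1.9]])]
```

View pics/c6.png

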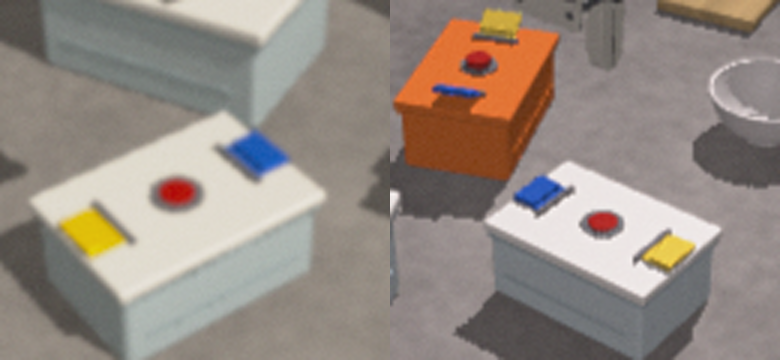

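```bash
python3 -c "
from h import *
print(close_job())"
```

```text
the job is handed in; nothing more can be done
None
```

I pressed the smaller white tub's blue clip flat, then its yellow clip, then pushed the red vent plug home, and handed the job in at about 15 s. I used shut fingertips throughout.

- **Force:** The last readings while pressing were about 7 N on the blue clip, 6 N on the yellow and 6 N on the vent. I then pressed each of the last two under 1 mm further, without a reading. In each case the force had risen above the 3 N needed to move the part, and the tip height agreed with it resting on its hard stop.
- **Sideways force:** The blue clip's reading also showed about 4 N sideways. The lid stayed within about 1 mm of where it was.
- **Final pictures:** Both clips look flat, the plug sits low in its collar, and the hand is about 175 mm above the lid. I did not re-measure the ramekin or the rolling pin; the arm went nowhere near them at their height.
- **Weaker checks:** The red blob's centre dropped only about 1 px for the vent, where the top face should drop about 2 px. That is expected because its side wall disappears too, so this check is coarse. The cameras disagreed by 2–5 mm on the lid's centre, and I used a value in between.

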